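# Unhook the red parts tote and tip its bearings into the yellow corner

## Robot

A 6-joint arm with a two-finger parallel gripper is mounted at the origin on the work surface. World frame = base frame: x ahead of the robot, y to its left, z up, the work surface at z = 0. Lengths are in m, angles in rad, forces in N, time in s.
With the tool pointing down it reaches from about 0.25 to 0.8 m from the base axis. Payload 8.5 kg.
Tool frame: the origin (TCP) lies at the very end of the fingers, on their centre line; the grasp point (between the pads) lies 19 mm behind it (r.grip_depth is the distance from the TCP to the grasp point, in m); z points along the fingers, y is the line along which they close (so a half turn about z gives the same grasp; the last joint's range is limited). The gripper opens to 85 mm and grips with 20 to 120 N. Pads are 22 mm wide; open, the fingers measure 114 mm over their backs; the gripper's body (76 mm by 85 mm) begins 54 mm behind the grasp point. The pads swing forward as they close: fully open they stand 13 mm farther back than shut.
Start: joints at [1.302, 0.238, -0.013, 1.319, 0, 1.571], TCP at [0.139, 0.506, 0.231] pointing down, gripper open.
Joint ranges: [-2.66, 2.66], [-1.03, 1.9], [-1.14, 1.46], [-1.82, 2.27], [-1.45, 1.34], [-3.14, 3.14]. Speed limits (rad/s): [2.22, 2.22, 2.79, 3.14, 3.14, 3.14].

## Interface

Orientations are given as a unit quaternion [w, x, y, z].
In Python, from workcell import r, imaging gives the robot as it stands. The module is installed in compiled form; this text tells all that it offers.
- The arm moves only by the tool step_arm, never from a script. Its arguments are lists of equal length, an entry for each row: "hand": the closure in counts, from 0 (fully open) to 255 (shut); "offset": the shift along the tool's x, y, z in m, a list of three; "spin": the turn about the tool's z in rad. A call has 1 to 12 rows; each row shifts and turns the commanded pose from where the row before left it, along the tool's axes as they then stand; what a row does not reach is not made up. A row lasts 1/8 s, in which the tool goes at most 62.5 mm and 10.7 degrees, less where a joint would pass 70% of its speed; a pose out of reach is approached as far as the arm can. A call with a gripper value outside its range is refused whole. The fingers move at their own pace and stop on an object; "grip_force" is the grip in N (left out, the last holds). Time passes only in rows, so rows that do not move let the fingers close. It gives the time, the measured TCP pose, the force, the opening and the grip force at its end, in the units of the state.
- r.read_state(): the state, without advancing time (a new reading comes with each control period).
- imaging.read_camera(name): name is "side" or "top" or "wrist"; returns (picture, depth): 384x512x3 uint8, red, green, blue; 384x512 float32, m along the optical axis (not along the pixel's ray), 0 where there is no reading.
- imaging.get_calibration(name): a dict with "intrinsics" (3x3 intrinsics, pixels), "dist" ([k1, k2, p1, p2, k3] as OpenCV has them; the pictures are not rectified), "R" (3x3) and "t" (3): a world point X has camera coordinates R X + t. Camera axes: x right, y down, z forward; pixel columns grow to the right and rows downward; lengths in m; the calibration is good to about 2 mm. A picture is of the moment at which its call begins: read the wrist's pose just before it. get_calibration takes no time and is no camera call; for the wrist camera it gives the pose at the moment of the call.
- r.job_done(): hands the job in; it is judged then, once.
The state is a dict: "time_s": time; "qpos": joint angles; "joint_velocities": joint speeds; "tau": joint torques, N m; "eef_pos": TCP position; "orientation": TCP orientation; "ft_force": force on the tool from outside, world axes, zero at the start; "torque": the same for the moment, N m; "gripper_width": opening from 0.0 (shut) to 1.0 (fully open); "grasp_force": force on a finger pad.
Only numpy, scipy, OpenCV 4.12 (cv2) and the standard library are available. Lean on these libraries where they do the work, as an engineer would, in place of code of your own. Each camera call takes 0.05 s, during which the arm holds its last target. There are 200 camera calls.

## Task

Lift the red tote (the black bar over it is its handle) up and off the rail it hangs on, and tip it so that all three loose bearings slide together into its yellow-marked corner. Finish while still holding it: tilted both ways so that the yellow corner is the lowest, at rest and at least 12 cm above the bench, with the bearings gathered there. Leave the blue tote and everything else on the bench where it is.

Things in the scene. Friction and masses are not known exactly. Their poses are not given: they have to be found in the camera images.
- red_tote: red open plastic tote, 120 (its x) by 170 (its y) by 60 mm high, walls and floor 4 mm, 0.15 to 0.31 kg without the bearings. Origin: centre of its underside; z up, +x to its back (rail side, away from the robot), +y to the left seen from the robot. It hangs by a lip at its back, level, its underside 45 mm above the bench. Nothing else holds it
- red_tote_bar (a point): centre of the red tote's rigid black carrying bar, 100 mm above the tote's origin (40 mm above its rim), axes as the tote's. The bar runs along y over the middle, 16 mm wide (x), 20 mm high, 158 mm long, on an upright at either end wall (y = +-82 mm): grip it from above, fingers closing along the tote's x
- red_tote_lip (a point): lower edge of the hanging lip at the red tote's back (79.5 mm to +x, 38 mm above its origin). The lip, 100 mm wide, goes back 22 mm at rim height and turns down behind the rail's bar. To unhook: lift straight up by 25 mm or more, then draw the tote away from the rail (its -x)
- red_tote_corner (a point): inner floor corner of the red tote at its yellow-marked corner, towards the robot and to the left (56 mm to -x, 81 mm to +y, 4 mm up from the tote's origin): a yellow patch on the floor, the rim and outside of that corner
- bearing1: ball bearing, flat steel disc 26 mm across and 8 mm high (19 g) with a black seal ring, lying loose on the red tote's floor. Origin: centre of its underside, z up through the disc. It starts 90 mm or more from the yellow corner. Steel slides on the tote's smooth plastic (friction coefficient about 0.3, up to 0.36).
- bearing2: ball bearing, flat steel disc 26 mm across and 8 mm high (19 g) with a black seal ring, lying loose on the red tote's floor. Origin: centre of its underside, z up through the disc. It starts 90 mm or more from the yellow corner. Steel slides on the tote's smooth plastic (friction coefficient about 0.3, up to 0.36).
- bearing3: ball bearing, flat steel disc 26 mm across and 8 mm high (19 g) with a black seal ring, lying loose on the red tote's floor. Origin: centre of its underside, z up through the disc. It starts 90 mm or more from the yellow corner. Steel slides on the tote's smooth plastic (friction coefficient about 0.3, up to 0.36).
- rail: fixed low stand that carries the totes: a round steel bar 10 mm thick and 470 mm long along its y, axis 96 mm above the bench, on two grey end posts 106 mm high at y = +-235 mm (feet reach 55 mm to either side in x), with a flat strip below it against which the totes' backs lean. Origin: on the bench under the middle of the bar. The tote's origin hangs 72 mm in front of the bar (rail's -x)
- blue_tote: blue tote of the same shape as the red one (no yellow corner), hanging beside it on the rail, with two rubber wheels in it; the gap between the totes is 20 to 60 mm. Either one may hang on the left. Leave alone
- wheel1: rubber wheel 60 mm across, 22 mm high, in the blue tote; leave alone
- wheel2: rubber wheel 60 mm across, 22 mm high, in the blue tote; leave alone
- spray_bottle: bystander: white spray bottle, 74 mm across, 178 mm high, standing at the far right. Origin: centre of its underside; leave alone
- cleaner_can: bystander: blue and red can, 54 mm across, 170 mm high, standing at the far right. Origin: centre of its underside; leave alone
- screwdriver: bystander: blue-handled screwdriver lying on the bench on the right; leave alone

How it is judged:
On the way:
1. the red tote is lifted off the rail, held by the fingers (raised 35 mm or more, not touching the rail) (height (world z) of red_tote above 0.08 m and contact force between red_tote and rail below 0.1 N and contact force between red_tote and the fingers above 1 N), for 0.2 s.
At the end, for the whole second after the job is handed in: Held still by the fingers clear of rail and blue tote; yellow corner over 110 mm above the bench; tilt at least 0.26 rad, the yellow corner lowest (0.1 rad or more down along both x and y); all three bearings at rest, origins within 80 mm of the yellow inner corner (contact force between red_tote and the fingers above 2 N and contact force between red_tote and rail below 0.1 N and contact force between red_tote and blue_tote below 0.1 N and height (world z) of red_tote_corner above 0.11 m and angle between red_tote's own z axis and vertical above 0.26 rad and angle between red_tote's own x axis and vertical below 1.47 rad and angle between red_tote's own y axis and vertical above 1.67 rad and linear speed of each of red_tote, bearing1, bearing2, bearing3 below 0.02 m/s and angular speed of red_tote below 0.1 rad/s and distance between each of bearing1, bearing2, bearing3 and red_tote_corner below 0.08 m); the arm keeps its last pose, push and grip.
It fails at once if the blue tote or a wheel in it is displaced by more than 30 mm (distance of any of blue_tote, wheel1, wheel2 from where it was at the start of the episode above 0.03 m).
It fails at once if the spray bottle, can or screwdriver is displaced by more than 30 mm (distance of any of spray_bottle, cleaner_can, screwdriver from where it was at the start of the episode above 0.03 m).
It also fails if it takes over 38 s, if anything falls off the work surface, if the arm or the gripper's body presses on something with over 40 N, if the wrist force passes 120 N, or if a joint passes its speed limit or range.

## Working session

There is one attempt and no reset: what is moved stays moved. The work goes in short steps, Python scripts to look and compute and a tool call to move; the robot and the scene stay as the last step left them, time stands still between calls to the robot, and variables do not carry over. Pictures are saved under pics/ and viewed, at most 10 in all, crops included, and the job is handed in when it is done.

Besides the shell and the picture viewer there is one more tool, called after "Emit:" as a command line: name --pt "numbers of a row" for each row, then --argument value for the rest. step_arm: Moves the arm, as the interface text tells. Its arguments: {"type":"object","properties":{"hand":{"type":"array"},"offset":{"type":"array"},"spin":{"type":"array"},"grip_force":{"type":"number"}},"required":["hand","offset","spin"]}

```bash
mkdir -p pics
cat > h.py <<'E'
import numpy as np, cv2
from workcell import r, imaging
def cam(n):
    c=imaging.get_calibration(n); p,d=imaging.read_camera(n); return p,d,c
def cloud(d,c):
    h,w=d.shape; u,v=np.meshgrid(np.arange(w),np.arange(h))
    q=cv2.undistortPoints(np.stack([u,v],-1).reshape(-1,1,2).astype(float),np.array(c["intrinsics"]),np.array(c["dist"])).reshape(h,w,2)
    X=np.dstack([q*d[...,None],d])-np.array(c["t"])
    return X@np.array(c["R"])   # R^T (x-t)
E
python3 - <<'E'
from h import *
s=r.read_state(); print(s)
for n in("top","side"):
    p,d,c=cam(n); cv2.imwrite(f"pics/{n}0.png",p[...,::-1]); X=cloud(d,c)
    np.savez(n+"0.npz",p=p,X=X,d=d)
    hsv=cv2.cvtColor(p,cv2.COLOR_RGB2HSV); H,S,V=[hsv[...,i].astype(int) for i in range(3)]
    for k,m in dict(red=((H<8)|(H>172))&(S>130)&(V>60),yel=(H>20)&(H<35)&(S>130)&(V>80),blue=(H>100)&(H<125)&(S>130)&(V>50)).items():
        m=m&(d>0)
        _,l,st,ce=cv2.connectedComponentsWithStats(m.astype(np.uint8))
        for i in range(1,len(st)):
            if st[i,4]>40:
                Q=X[l==i]; print(n,k,st[i],np.percentile(Q,[2,50,98],axis=0).round(3).tolist())
E
```

```text
{'time_s': 0.0, 'qpos': array([ 1.30198683e+00,  2.38767413e-01, -1.42090342e-02,  1.31917581e+00,
       -8.95042097e-06,  1.57079791e+00]), 'joint_velocities': array([ 1.01480488e-04,  2.27208496e-04,  4.97937804e-05,  1.33506625e-03,
       -6.29728979e-04, -6.76103237e-04]), 'tau': array([ 7.64683755e-04, -5.38785195e+01,  3.46433544e+01,  1.85769779e-02,
       -4.55811585e-05,  1.17925407e-05]), 'eef_pos': array([0.13933271, 0.50577698, 0.23070222]), 'orientation': array([-8.64119074e-05,  1.34001203e-01,  9.90980937e-01, -6.72447947e-04]), 'ft_force': array([0.57262624, 0.31070794, 0.32884268]), 'torque': array([-0.03138928,  0.00952236, -0.01597966]), 'grasp_force': 0.0, 'gripper_width': 0.9993668206521658}
top red [  59   45   46   42 1509] [[0.818, 0.308, 0.001], [0.876, 0.377, 0.029], [0.918, 0.412, 0.061]]
top red [ 180   45   41   43 1536] [[0.818, -0.028, 0.001], [0.881, 0.032, 0.019], [0.918, 0.075, 0.061]]
top red [ 116  142   74   60 2887] [[0.481, 0.04, 0.046], [0.572, 0.125, 0.06], [0.619, 0.209, 0.109]]
top red [365 146  24  24 254] [[0.573, -0.46, 0.045], [0.585,
[... 1646 characters left out ...]
474, 0.163, 0.048], [0.479, 0.189, 0.086], [0.525, 0.21, 0.109]]
side blue [303  78  20  18 255] [[0.574, -0.459, 0.125], [0.587, -0.437, 0.146], [0.613, -0.431, 0.164]]
side blue [ 117   98   86   70 2803] [[0.818, -0.249, 0.002], [0.871, -0.137, 0.034], [0.918, -0.037, 0.06]]
side blue [298 119  18  11 110] [[0.574, -0.459, 0.005], [0.588, -0.436, 0.018], [0.614, -0.431, 0.031]]
side blue [ 179  151   96   91 3701] [[0.487, -0.164, 0.048], [0.547, -0.074, 0.086], [0.628, 0.006, 0.14]]
side blue [   0  162  105   91 4225] [[0.818, 0.087, 0.002], [0.882, 0.2, 0.03], [0.918, 0.296, 0.061]]
side blue [342 177  32  26 315] [[0.341, -0.377, 0.013], [0.356, -0.326, 0.024], [0.373, -0.285, 0.027]]
```

View pics/top0.png

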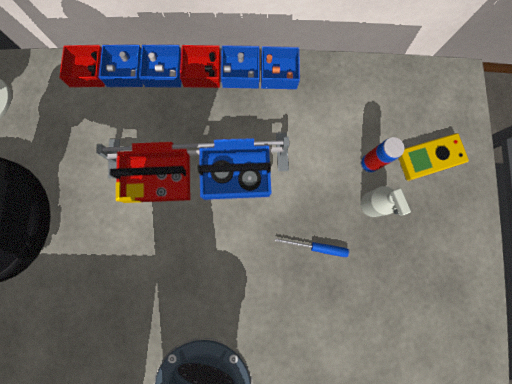

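View pics/side0.png

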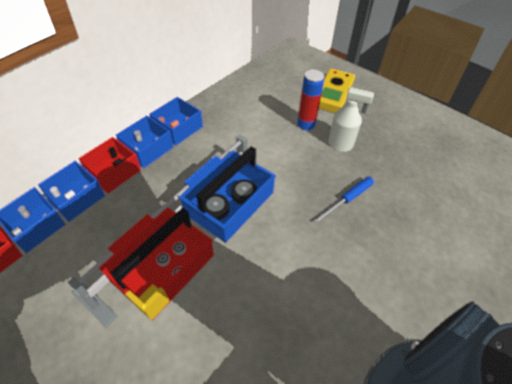

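The top view shows the red tote at columns 116–190, rows 142–202, with its yellow corner at about (130,192) and bearings near (162,178) and (160,190). The blue tote hangs to its right. Next I'll measure the bar.

Run:
```python
from h import *
for n in("top","side"):
    f=np.load(n+"0.npz");p,X=f["p"],f["X"]
    m=(p.max(-1)<60)&(X[...,2]>.135)&(X[...,2]<.17)&(X[...,0]>.4)&(X[...,0]<.7)&(X[...,1]>.02)&(X[...,1]<.24)
    Q=X[m]; Q=Q[Q[:,2]>.15]
    rc=cv2.minAreaRect(Q[:,:2].astype(np.float32)*1000)
    v=cv2.fitLine(Q[:,:2].astype(np.float32),cv2.DIST_HUBER,0,.01,.01).ravel()
    print(n,len(Q),rc,v,np.median(Q,0),"yaw",np.arctan2(-v[0]*np.sign(v[1]),abs(v[1])))
    # near face and rim edges
    hsv=cv2.cvtColor(p,cv2.COLOR_RGB2HSV);H,S=hsv[...,0],hsv[...,1]
    m=(((H<8)|(H>172)|((H>20)&(H<35)))&(S>130)&(X[...,2]>.1)&(X[...,2]<.112)&(X[...,0]<.7)&(X[...,0]>.4)&(X[...,1]>0)&(X[...,1]<.25))
    print(cv2.minAreaRect(X[m][:,:2].astype(np.float32)*1000))
```

```text
top 477 ((539.1292724609375, 125.51270294189453), (17.012964248657227, 167.8000946044922), 2.6037755012512207) [ 0.06141498 -0.9981123   0.539204    0.12781206] [0.53962918 0.13076662 0.15464446] yaw 0.061453655
((549.879638671875, 127.0169906616211), (144.65878295898438, 173.80946350097656), 2.49533748626709)
side 824 ((539.3843383789062, 124.36833190917969), (17.398279190063477, 167.6226043701172), 2.3915133476257324) [ 0.04868723 -0.99881405  0.53823197  0.12948805] [0.5379706  0.13143781 0.15461252] yaw 0.048706483
((549.8351440429688, 125.67323303222656), (146.08468627929688, 176.30429077148438), 3.3794190883636475)
```

Emit:
step_arm --hand '[0, 0, 0, 0, 0, 0, 0, 0, 0, 0, 0]' --pt "-0.0487 -0.026 -0.005" --pt "-0.0487 -0.026 -0.005" --pt "-0.0487 -0.026 -0.005" --pt "-0.0487 -0.026 -0.005" --pt "-0.0487 -0.026 -0.005" --pt "-0.0487 -0.026 -0.005" --pt "-0.0487 -0.026 -0.005" --pt "-0.0487 -0.026 -0.005" --pt "-0.0487 -0.026 -0.005" --pt "-0.0487 -0.026 -0.005" --pt "0 0 0" --spin '[0, 0, 0, 0, 0.178, 0.178, 0.178, 0.178, 0.178, 0.178, 0.178]'

```text
time_s: 1.48
eef_pos: [0.4125, 0.0558, 0.2816]
orientation: [0.0, 0.691, 0.723, -0.0]
ft_force: [-0.5, 1.0, 0.6]
gripper_width: 1.003
grasp_force: 0.0
```

Emit:
step_arm --hand '[0, 0, 0, 0, 0, 0, 0, 0, 0]' --pt "0 0.06 -0.01" --pt "0 0.06 -0.01" --pt "0 0.06 -0.01" --pt "0 0.06 -0.01" --pt "0 0.06 -0.01" --pt "0 0.06 -0.01" --pt "0 0.06 -0.01" --pt "0 0.06 -0.01" --pt "0 0.06 -0.01" --spin '[0, 0, 0, 0, 0, 0, 0, 0, 0]'

```text
time_s: 2.6
eef_pos: [0.702, 0.0675, 0.3639]
orientation: [-0.034, 0.686, 0.726, -0.039]
ft_force: [-0.6, -0.6, -0.2]
gripper_width: 0.998
grasp_force: 0.0
```

Emit:
step_arm --hand '[0, 0, 0, 0, 0, 0]' --pt "0 0.06 0" --pt "0 0.06 0" --pt "0 0.06 0" --pt "0 0.06 0" --pt "0 0.06 0" --pt "0 0.06 0" --spin '[0, 0, 0, 0, 0, 0]'

```text
time_s: 3.35
eef_pos: [0.7153, 0.0577, 0.2932]
orientation: [-0.067, 0.683, 0.723, -0.077]
ft_force: [0.2, 0.1, 0.9]
gripper_width: 1.001
grasp_force: 0.0
```

Run:
```python
from h import *
s=r.read_state(); print(s['qpos'].round(3),s['orientation'].round(3),s['eef_pos'])
```

```text
[ 0.082  0.966  1.457  2.267 -0.003  1.597] [-0.067  0.683  0.723 -0.077] [0.71534713 0.05767623 0.29322421]
```

Emit:
step_arm --hand '[0, 0, 0, 0]' --pt "0 -0.05 -0.035" --pt "0 -0.05 -0.035" --pt "0 -0.05 -0.035" --pt "0 -0.05 -0.035" --spin '[0, 0, 0, 0]'

```text
time_s: 3.85
eef_pos: [0.5413, 0.0491, 0.4621]
orientation: [-0.063, 0.684, 0.723, -0.072]
ft_force: [0.5, 0.0, 0.4]
gripper_width: 1.005
grasp_force: 0.0
```

Run:
```python
from h import *
s=r.read_state(); print(s['qpos'].round(3),s['orientation'].round(3),s['eef_pos'])
```

```text
[ 9.100e-02  5.390e-01  1.042e+00  2.266e+00 -1.000e-03  1.606e+00] [-0.063  0.684  0.723 -0.072] [0.54131717 0.04908379 0.46210696]
```

Emit:
step_arm --hand '[0, 0, 0, 0]' --pt "0 0 -0.06" --pt "0 0 -0.06" --pt "0 0 -0.06" --pt "0 0 -0.06" --spin '[0, 0, 0, 0]'

```text
time_s: 4.35
eef_pos: [0.5004, 0.0454, 0.5412]
orientation: [-0.011, 0.687, 0.727, -0.013]
ft_force: [-1.0, -0.1, -0.1]
gripper_width: 1.003
grasp_force: 0.0
```

Run:
```python
from h import *
s=r.read_state(); print(s['qpos'].round(3),s['orientation'].round(3),s['eef_pos'])
```

```text
[ 9.100e-02  3.950e-01  1.057e+00  2.267e+00 -1.000e-03  1.606e+00] [-0.011  0.687  0.727 -0.013] [0.50043582 0.04543683 0.54119452]
```

Emit:
step_arm --hand '[0]' --pt "0 0 -0.06" --spin '[0]' --grip_force 100

```text
time_s: 4.47
eef_pos: [0.4876, 0.0443, 0.5606]
orientation: [0.002, 0.687, 0.727, 0.002]
ft_force: [-0.2, -0.1, 0.7]
gripper_width: 1.005
grasp_force: 0.0
```

```bash
cat > st.py <<'E'
from h import *
from scipy.spatial.transform import Rotation as Ro
s=r.read_state(); w,x,y,z=s['orientation']; R=Ro.from_quat([x,y,z,w]).as_matrix()
print(s['time_s'],'q',s['qpos'].round(3),'p',s['eef_pos'].round(4),'gw',s['gripper_width'],'f',s['grasp_force']); print(R.round(3))
E
python3 st.py
```

```text
4.475 q [ 9.100e-02  3.580e-01  1.060e+00  2.267e+00 -1.000e-03  1.606e+00] p [0.4876 0.0443 0.5606] gw 1.0050662580654761 f 0.0
[[-0.056  0.998  0.006]
 [ 0.998  0.056 -0.   ]
 [-0.001  0.006 -1.   ]]
```

Emit:
step_arm --hand '[0, 0, 0, 0, 0, 0, 0, 0]' --pt "0.0111 0.008 0.0515" --pt "0.0111 0.008 0.0515" --pt "0.0111 0.008 0.0515" --pt "0.0111 0.008 0.0515" --pt "0.0111 0.008 0.0515" --pt "0.0111 0.008 0.0515" --pt "0.0111 0.008 0.0515" --pt "0 0 0" --spin '[0, 0, 0, 0, 0, 0, 0, 0]'

```text
time_s: 5.48
eef_pos: [0.5389, 0.1233, 0.2051]
orientation: [0.0, 0.687, 0.727, -0.001]
ft_force: [-1.0, 0.1, 0.1]
gripper_width: 0.998
grasp_force: 0.0
```

```bash
python3 st.py
python3 - <<'E'
from h import *
p,d,c=cam("wrist"); cv2.imwrite("pics/w1.png",p[...,::-1]); X=cloud(d,c)
m=(p.max(-1)<60)&(X[...,2]>.148)&(X[...,2]<.165)&(X[...,0]>.5)&(X[...,0]<.58)
Q=X[m]; print(len(Q),np.percentile(Q,[2,50,98],axis=0).round(4)); 
if len(Q): print(cv2.minAreaRect(Q[:,:2].astype(np.float32)*1000))
E
```

```text
5.475 q [ 2.260e-01  2.970e-01  1.000e-03  1.277e+00 -1.000e-03  1.739e+00] p [0.5389 0.1233 0.2051] gw 0.9983301048279701 f 0.0
[[-0.057  0.998 -0.002]
 [ 0.998  0.057 -0.002]
 [-0.002 -0.002 -1.   ]]
2632 [[0.5348 0.0447 0.154 ]
 [0.5426 0.0886 0.1553]
 [0.5501 0.1563 0.1565]]
((541.7940673828125, 103.34077453613281), (14.245253562927246, 123.70185852050781), 2.8911149501800537)
```

View pics/w1.png

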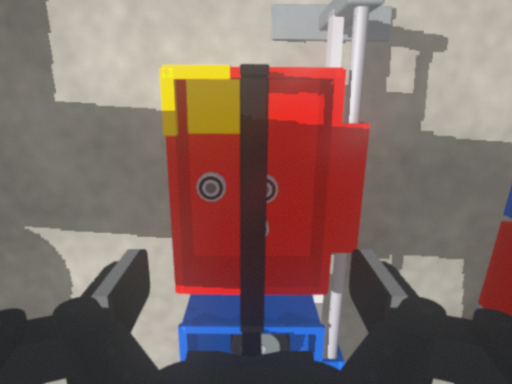

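The wrist view shows the bar at about column 254, roughly centred between the fingers. The bearings are at (211,187), (270,187) and (265,228). I'll descend and close.

Emit:
step_arm --hand '[0, 0, 0, 255, 255, 255, 255, 255]' --pt "0 0.001 0.04" --pt "0 0 0.037" --pt "0 0 0" --pt "0 0 0" --pt "0 0 0" --pt "0 0 0" --pt "0 0 0" --pt "0 0 0" --spin '[0, 0, 0, 0, 0, 0, 0, 0]' --grip_force 100

```text
time_s: 6.52
eef_pos: [0.5414, 0.1233, 0.1311]
orientation: [0.001, 0.687, 0.727, 0.001]
ft_force: [-5.3, -0.4, 5.3]
gripper_width: 0.168
grasp_force: 98.1
```

Emit:
step_arm --hand '[255, 255, 255, 255, 255, 255, 255, 255]' --pt "0 0 -0.01" --pt "0 0 -0.02" --pt "0 0 -0.02" --pt "0 0 -0.02" --pt "0 0 -0.02" --pt "0 -0.03 -0.02" --pt "0 -0.03 -0.02" --pt "0 -0.03 -0.02" --spin '[0, 0, 0, 0, 0, 0, 0, 0]'

```text
time_s: 7.52
eef_pos: [0.4508, 0.1182, 0.2812]
orientation: [0.002, 0.687, 0.727, 0.001]
ft_force: [0.3, -0.5, -2.2]
gripper_width: 0.163
grasp_force: 98.3
```

```bash
python3 st.py
python3 - <<'E'
from h import *
p,d,c=cam("side"); cv2.imwrite("pics/s1.png",p[...,::-1])
E
```

```text
7.525 q [ 0.258  0.121 -0.034  1.412 -0.002  1.772] p [0.4508 0.1182 0.2812] gw 0.16331308959118282 f 98.33462119102478
[[-0.056  0.998  0.004]
 [ 0.998  0.056 -0.001]
 [-0.001  0.004 -1.   ]]
```

View pics/s1.png

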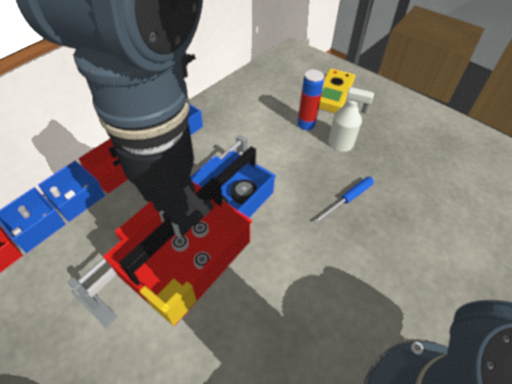

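Emit:
step_arm --hand '[255, 255, 255, 255, 255, 255, 255, 255, 255, 255, 255, 255]' --pt "0 0 -0.03" --pt "0 0 -0.05" --pt "0 0 -0.05" --pt "0 0 -0.05" --pt "0 0 -0.05" --pt "0 0 -0.05" --pt "0 0 -0.05" --pt "0 0 -0.05" --pt "0 0 -0.05" --pt "0 0 -0.05" --pt "0 0 -0.05" --pt "0 0 -0.05" --spin '[0, 0, 0, 0, 0, 0, 0, 0, 0, 0, 0, 0]'

```text
time_s: 9.07
eef_pos: [0.3856, 0.1016, 0.6486]
orientation: [0.052, 0.684, 0.723, 0.083]
ft_force: [0.5, 0.2, -2.5]
gripper_width: 0.16
grasp_force: 99.4
```

```bash
python3 st.py
```

```text
9.075 q [ 2.590e-01  1.450e-01  1.037e+00  2.267e+00 -2.000e-03  1.773e+00] p [0.3856 0.1016 0.6486] gw 0.1601230164919935 f 99.4105589389801
[[-0.06   0.98   0.189]
 [ 0.998  0.052  0.048]
 [ 0.038  0.191 -0.981]]
```

Emit:
step_arm --hand '[255, 255, 255, 255, 255, 255, 255, 255, 255, 255]' --pt "0 0.01 -0.06" --pt "0 0.01 -0.06" --pt "0 0.01 -0.06" --pt "0 0.01 -0.06" --pt "0 0.01 -0.06" --pt "0 0.01 -0.06" --pt "0 0.01 -0.06" --pt "0 0.01 -0.06" --pt "0 0.01 -0.06" --pt "0 0.01 -0.06" --spin '[0, 0, 0, 0, 0, 0, 0, 0, 0, 0]'

```text
time_s: 10.32
eef_pos: [0.2629, 0.057, 0.7869]
orientation: [0.165, 0.656, 0.692, 0.25]
ft_force: [-0.4, -0.3, -3.6]
gripper_width: 0.166
grasp_force: 99.5
```

```bash
python3 st.py
```

```text
10.325 q [ 0.184 -0.116  1.189  2.267  0.026  1.709] p [0.2629 0.057  0.7869] gw 0.16598658337089908 f 99.5186197757721
[[-0.084  0.826  0.557]
 [ 0.991  0.013  0.13 ]
 [ 0.1    0.563 -0.82 ]]
```

Emit:
step_arm --hand '[255, 255, 255, 255, 255, 255, 255, 255, 255, 255, 255, 255]' --pt "0 0 0.01" --pt "0 0 0.01" --pt "0 0 0" --pt "0 0 0" --pt "0 0 0" --pt "0 0 0" --pt "0 0 0" --pt "0 0 0" --pt "0 0 0" --pt "0 0 0" --pt "0 0 0" --pt "0 0 0" --spin '[0, 0, -0.14, -0.14, -0.14, -0.14, -0.14, -0.14, -0.14, -0.14, -0.14, -0.14]'

```text
time_s: 11.82
eef_pos: [0.2745, 0.0598, 0.77]
orientation: [0.287, 0.054, 0.953, 0.084]
ft_force: [0.4, 1.2, -3.9]
gripper_width: 0.164
grasp_force: 99.5
```

Emit:
step_arm --hand '[255, 255, 255, 255, 255, 255, 255, 255]' --pt "0 0 0" --pt "0 0 0" --pt "0 0 0" --pt "0 0 0" --pt "0 0 0" --pt "0 0 0" --pt "0 0 0" --pt "0 0 0" --spin '[0, 0, 0, 0.13, 0.13, 0, 0, 0]'

```text
time_s: 12.82
eef_pos: [0.2753, 0.0599, 0.7697]
orientation: [0.273, 0.178, 0.938, 0.121]
ft_force: [0.4, 0.6, -3.7]
gripper_width: 0.165
grasp_force: 99.5
```

```bash
python3 st.py
python3 - <<'E'
from h import *
o=[]
for n in("wrist","side"):
    p,d,c=cam(n); X=cloud(d,c); np.savez(n+"2.npz",p=p,X=X,d=d); o.append(p)
cv2.imwrite("pics/ws2.png",cv2.resize(np.hstack(o),(800,300))[...,::-1])
E
```

```text
12.825 q [ 0.19  -0.171  1.017  2.152  0.023  0.572] p [0.2753 0.0599 0.7697] gw 0.16492653351196845 f 99.50170040130615
[[-0.788  0.268  0.555]
 [ 0.4    0.907  0.13 ]
 [-0.468  0.324 -0.822]]
```

View pics/ws2.png

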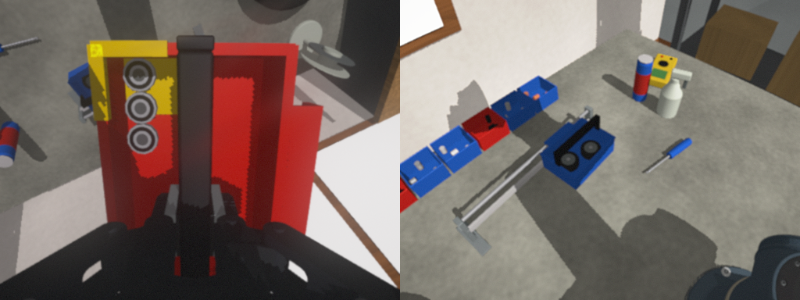

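The wrist half of the picture shows all three bearings in a row in the yellow corner, at half-scale (140,75), (141,107) and (142,139). The side half shows the blue tote undisturbed. I'll do one numeric check and then hand in.

Run:
```python
from h import *
f=np.load("wrist2.npz");p,X=f["p"],f["X"]
from scipy.spatial.transform import Rotation as Ro
s=r.read_state(); w,x,y,z=s['orientation']; R=Ro.from_quat([x,y,z,w]).as_matrix()
T=np.stack([R[:,1],R[:,0],-R[:,2]],1) # tote axes
hsv=cv2.cvtColor(p,cv2.COLOR_RGB2HSV);H,S,V=[hsv[...,i] for i in range(3)]
L=(X-s['eef_pos'])@T
m=(H>18)&(H<36)&(S>120)&(X[...,2]>.4); m[:, 230:]=0
fl=m&(abs(L[...,2]-np.median(L[100:130,205:212,2]))<.003)
rim=L[m]; print("yellow xmin,ymax",np.percentile(rim[:,0],1),np.percentile(rim[:,1],99),"floor z",np.median(L[fl][:,2]))
cx=np.percentile(rim[:,0],1)+.004; cy=np.percentile(rim[:,1],99)-.004
for u,v in((178,96),(181,137),(182,178)):
    a=L[v-10:v+11,u-10:u+11].reshape(-1,3); a=np.median(a,0); print(a.round(4),"dist",np.hypot(a[0]-cx,a[1]-cy))
print(s['joint_velocities'].round(3))
```

```text
yellow xmin,ymax -0.061891460480084856 0.0898227545285086 floor z -0.08049243634791153
[-0.0423  0.0701 -0.0723] dist 0.02214667671390529
[-0.0418  0.0452 -0.0724] dist 0.04368230026954378
[-0.0426  0.0187 -0.0724] dist 0.06881082279982986
[ 0.002 -0.    -0.    -0.001 -0.001  0.   ]
```

All three are within 69 mm of the corner (limit 80 mm), and the arm is at rest.

```bash
python3 -c "
from workcell import r
print(r.job_done())"
```

```text
the job is handed in; nothing more can be done
None
```

I handed the job in with the red tote off the rail and held still, high above the bench. It is tilted about 0.6 rad with its yellow corner lowest, and my last measurement put all three bearings within 69 mm of that corner. I saw no disturbance to the blue tote or the bystanders, but the hand-in gave no verdict.

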